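Hold a heavy chest flap open with its press lever

TASK

Open the heavy flap of the small grey chest with its lever. First push the turn-button latch out to the left, about a quarter turn, until it is fully clear of the flap; then press the lever's long end down with the fingertips, practically on to its rubber stop, so that its short end raises the flap, and finish while still holding it down. Only push and press, lift nothing, touch the flap only through the lever, leave the lever lying in its stand and the other things on the bench where they are.

Things in the scene. Friction and masses are not known exactly. Their poses are not given: they have to be found in the camera images.
- chest: Fixed grey sheet-metal chest with a lever stand before it on one 8 mm base plate. Origin: on the bench straight below the lever's pin; +x from stand to chest, +y left, z up. In mm here: chest x 30..160, y -80..80, walls to z 78; stand = two steel cheeks, x -23..23, out to y +-25, tops z 77; base plate x -205..163.
- lever: Loose 0.25 kg cranked aluminium lever; its cross pin lies in the open notch of the stand. Short end (90 mm from the pin) under the flap, long end (180 mm) sloping up to the robot with a press plate. Bar 18 mm wide, 13 thick. Origin: pin centre, 69.5 mm above the bench. Axes at the start = the chest's, short arm level, long arm sloping up 0.36 rad; pressed, it turns about y (the pin).
- lever_pad (a point): Top centre of the press plate on the lever's long end (black rubber, 49 x 44 mm). About 141 mm above the bench at the start, 55 when the lever lies on its stop: an arc of 180 mm about the pin, some 0.5 rad. With the latch clear it takes 4 to 10 N until the stop is met; let go, it rises again.
- cradle (a point): Fixed point of the chest: where the centre of the lever's pin belongs in the notch, 69.5 mm above the bench.
- stop (a point): Fixed: centre of the top of the round rubber stop (24 mm across) on the base plate under the long end, 42 mm above the bench.
- flap: Heavy steel flap (1.4 to 2.3 kg, 138 x 156 x 6 mm), the chest's top, hinged along the far edge. Origin: middle of its near edge, mid-thickness, 81 mm above the bench when shut; axes then = the chest's. It rises by turning about its hinge 138 mm from there; with the lever on its stop it tilts about 0.455 rad, the origin then at about 142 mm. It falls shut by itself.
- latch (a joint): Steel turn-button on an upright post before the flap's near left corner. 0 = its hook lies over the flap and blocks it; it turns clockwise seen from above, to an end stop at 1.57 rad, its peg swinging from the robot's side of the post out to the left (chest +y). Clear of the flap above 1.25. Starts at 0 to 0.25; takes about 1 N at the peg; stays where left.
- latch_post (a point): Fixed: the axis of the latch, at x 6, y 68 mm in the chest's frame, 83 mm above the bench.
- latch_peg (a point): Top centre of the latch's upright peg: 12 mm diameter, 46 mm from the post axis, top 123 mm above the bench (the arm it stands on: top at 91 mm). At latch 0 it stands on the robot's side (chest -x) of the post, with about 50 mm free between it and the lever's bar.
- marker: Bystander: white felt marker with a dark cap, 147 mm long, lying on the bench to the right of the lever. Origin: centre of its underside.
- glue_bottle: Bystander: standing white glue bottle with a red tip, 42 mm across, 121 mm tall, to the left of the lever. Origin: centre of its underside.
- box_cutter: Bystander: orange snap-blade cutter, 158 mm, lying on the left. Origin: centre of its underside.

How it is judged:
By the outcome, as a careful person would: the job done as asked, in the order asked, and still so for the second after the job is handed in, while the arm keeps its last pose, push and grip.
It also fails if it takes over 38 s, if anything falls off the work surface, if the arm or the gripper's body presses on something with over 40 N, if the wrist force passes 120 N, or if a joint passes its speed limit or range.

ROBOT

A 6-joint arm with a two-finger parallel gripper is mounted at the origin on a cart in front of the work surface, level with it; the furniture and walls round the work are solid. World frame = base frame: x ahead of the robot, y to its left, z up, the work surface at z = 0. Lengths are in m, angles in degrees, forces in N, time in s.
With the tool pointing down it reaches from about 0.35 to 0.875 m from the base axis. Payload 4.2 kg.
Tool frame: the origin (TCP) lies at the very end of the fingers, on their centre line; the grasp point (between the pads) lies 19 mm behind it (r.hold_point_z is the distance from the TCP to the grasp point, in m); z points along the fingers, y is the direction in which the jaws open and shut (so a half turn about z gives the same grasp; the last joint's range is limited). The gripper opens to 87 mm and grips with 3 to 60 N. Pads are 19 mm wide; open, the fingers measure 117 mm over their backs; the gripper's body (75 mm by 190 mm) begins 51 mm behind the grasp point.
Start: joints at [88.728, 22.042, 0.453, 0, -68.411, -14.817], TCP at [0.173, 0.601, 0.183] pointing down, gripper open.
Joint ranges: [-179.83, 179.83], [-69.29, 118.12], [-61.27, 80.66], [-181.25, 117.63], [-171.15, -9.14], [-177.46, 177.46]. Speed limits (degrees/s): [159.86, 159.86, 180, 180, 180, 180].

INTERFACE

Orientations are given as a 3x3 rotation matrix whose columns are the frame's x, y, z axes.
In Python, from station import r, cams, ticket gives the robot as it stands.
- The arm moves only by the tool drive_tool, never from a script. Its argument "deltas" is a list of rows, each an object of numbers: "dx", "dy", "dz": the shift along the tool's x, y, z in m; "wx", "wy", "wz": the turn, a rotation vector about the tool's x, y, z in degrees. A call has 1 to 20 rows; each row is the pose to reach, as a shift and turn from the pose commanded when the call began, along the tool's axes at that moment; what a row does not reach only later rows make up. A row lasts 1/10 s, in which the tool goes at most 50 mm and 8.59 degrees, less where a joint would pass 70% of its speed; a pose out of reach is approached as far as the arm can. A call with a gripper value outside its range is refused whole. "gripper" is the opening, from 0 (shut) to 1 (fully open), set as the call begins (left out, the last holds). The fingers move at their own pace and stop on an object; the grip force is fixed at half the most. Time passes only in rows, so rows that repeat a pose let the fingers close. It gives the time, the measured TCP pose, the force and the opening at its end, in the units of the state.
- r.sense(): the state, without advancing time (a new reading comes with each control period).
- cams.capture(name): name is "side" or "top"; returns the picture (480x640x3 uint8, red, green, blue); there is no depth.
- cams.camera_model(name): a dict with "intrinsics" (3x3 intrinsics, pixels), "extrinsics" (4x4, takes a point from world to camera coordinates). Camera axes: x right, y down, z forward; pixel columns grow to the right and rows downward; lengths in m; the calibration is good to about 2 mm. A picture is of the moment at which its call begins. camera_model takes no time and is no camera call.
- ticket.finish_job(): hands the job in, once; it reports no verdict.
The state is a dict: "time_s": time; "joints": joint angles; "joint_velocities": joint speeds; "effort": joint torques, N m; "tcp_pos": TCP position; "ee_rot": TCP orientation; "wrist_force": force on the tool from outside, world axes, zero at the start; "moment": the same for the moment, N m; "gripper_width": opening from 0.0 (shut) to 1.0 (fully open).
Only numpy, scipy, OpenCV 4.12 (cv2) and the standard library are available. Lean on these libraries where they do the work, as an engineer would, in place of code of your own. Each camera call takes 0.05 s, during which the arm holds its last target.

## Working session

There is one attempt and no reset: what is moved stays moved. The work goes in short steps, Python scripts to look and compute and a tool call to move; the robot and the scene stay as the last step left them, time stands still between calls to the robot, and variables do not carry over. Pictures are saved under pics/ and viewed, and the job is handed in when it is done.

Besides the shell and the picture viewer there is one more tool, called after ">>>" by a JSON object that holds its "op" and its "data". drive_tool: Moves the arm, as the interface text tells. Its arguments: {"type":"object","properties":{"deltas":{"type":"array","items":{"type":"object","properties":{"dx":{"type":"number"},"dy":{"type":"number"},"dz":{"type":"number"},"wx":{"type":"number"},"wy":{"type":"number"},"wz":{"type":"number"}}}},"gripper":{"type":"number"}},"required":["deltas"]}

```bash
ls; mkdir -p pics; python3 - <<'E'
from station import r,cams,ticket
import cv2,numpy as np
for n in("side","top"):
    im=cams.capture(n);cv2.imwrite(f"pics/{n}0.png",im[:,:,::-1]);m=cams.camera_model(n);print(n,np.array(m['intrinsics']).round(1).tolist(),np.array(m['extrinsics']).round(3).tolist())
s=r.sense();print({k:np.array(v).round(3).tolist() for k,v in s.items()})
E
```

```text
pics
side [[610.4, 0.0, 326.9], [0.0, 610.4, 245.8], [0.0, 0.0, 1.0]] [[0.914, -0.405, 0.012, -0.508], [-0.335, -0.771, -0.542, 0.169], [0.229, 0.491, -0.84, 1.599], [0.0, 0.0, 0.0, 1.0]]
top [[610.0, 0.0, 314.5], [0.0, 610.0, 236.8], [0.0, 0.0, 1.0]] [[0.026, -1.0, -0.001, -0.08], [-0.983, -0.025, -0.181, 0.517], [0.181, 0.005, -0.983, 1.579], [0.0, 0.0, 0.0, 1.0]]
{'time_s': 0.1, 'joints': [88.729, 22.087, 0.39, -0.026, -68.412, -14.816], 'joint_velocities': [-0.012, -0.132, 0.099, 0.083, -0.022, -0.003], 'effort': [0.0, -39.169, 18.794, 4.232, 0.013, -0.0], 'tcp_pos': [0.173, 0.6, 0.182], 'ee_rot': [[0.961, -0.277, -0.0], [-0.277, -0.961, -0.002], [0.0, 0.002, -1.0]], 'wrist_force': [-0.115, -0.012, -0.288], 'moment': [-0.008, 0.029, -0.026], 'gripper_width': 1.006}
```

View pics/side0.png

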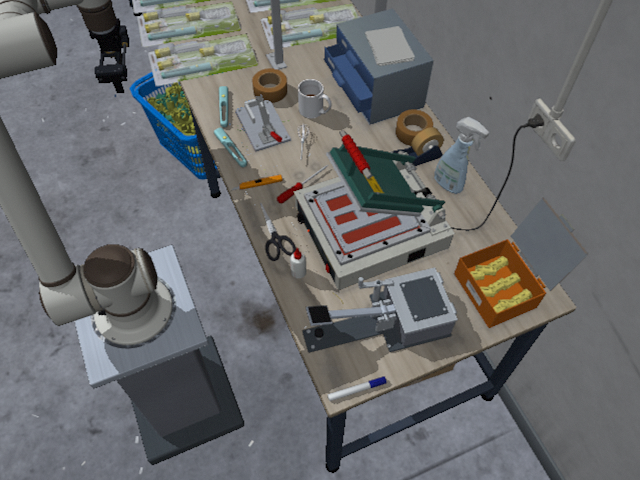

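View pics/top0.png

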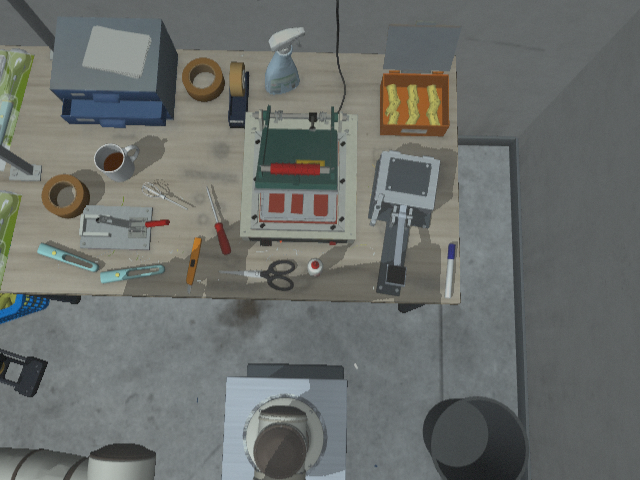

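The chest and lever are at right in the top view, with the press plate near (397,274) and the flap near (408,180). In the side view the plate is near (319,314). I'll zoom in on both.

```bash
python3 - <<'E'
import cv2
a=cv2.imread("pics/top0.png")[140:310,350:470];cv2.imwrite("pics/top0z.png",cv2.resize(a,None,fx=3.5,fy=3.5,interpolation=2))
a=cv2.imread("pics/side0.png")[255:365,295:465];cv2.imwrite("pics/side0z.png",cv2.resize(a,None,fx=4.5,fy=4.5,interpolation=2))
E
```

```text
(no output)
```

View pics/top0z.png

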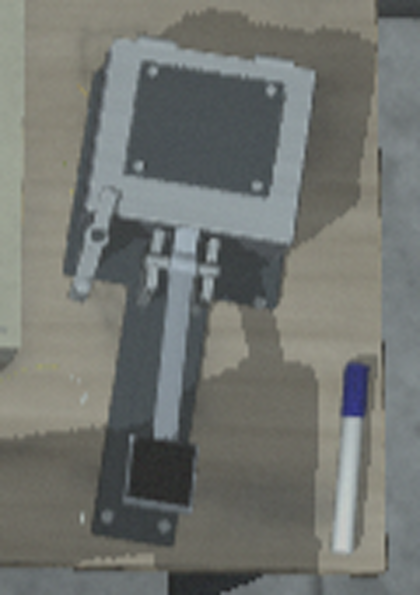

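View pics/side0z.png

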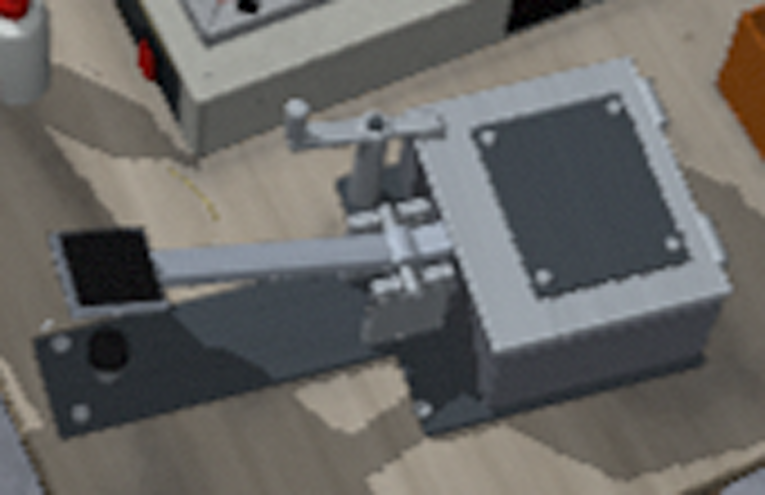

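```bash
cat > h.py <<'E'
import numpy as np
from station import r,cams,ticket
def ray(n,u,v):
    m=cams.camera_model(n);K=np.array(m['intrinsics']);E=np.array(m['extrinsics']);R=E[:3,:3];c=-R.T@E[:3,3]
    return c,R.T@np.linalg.solve(K,[u,v,1.])
def pl(n,u,v,z):
    c,d=ray(n,u,v);return c+d*(z-c[2])/d[2]
def tri(a,b):
    A=np.zeros((3,3));y=np.zeros(3)
    for n,(u,v) in(("top",a),("side",b)):
        c,d=ray(n,u,v);d=d/np.linalg.norm(d);P=np.eye(3)-np.outer(d,d);A+=P;y+=P@c
    return np.linalg.solve(A,y)
def proj(n,p):
    m=cams.camera_model(n);q=np.array(m['extrinsics'])[:3]@np.append(p,1);q=np.array(m['intrinsics'])@q;return q[:2]/q[2]
tz=lambda x,y:(350+x/3.5,140+y/3.5)
sz=lambda x,y:(295+x/4.5,255+y/4.5)
E
python3 - <<'E'
from h import *
np.set_printoptions(precision=4,suppress=True)
print("peg",pl("top",*tz(80,289),.123),pl("side",*sz(298,106),.123),tri(tz(80,289),sz(298,106)))
print("post",pl("top",*tz(98,234),.095),pl("side",*sz(376,123),.095),tri(tz(98,234),sz(376,123)))
print("pad",pl("top",*tz(161,471),.141),pl("side",*sz(108,266),.141),tri(tz(161,471),sz(108,266)))
for q in((152,71),(271,90),(257,186),(138,166)):print("screw",pl("top",*tz(*q),.085))
for q in((488,137),(614,105),(672,243),(544,276)):print("screw s",pl("side",*sz(*q),.085))
for q in((107,516),(165,526)):print("base screw",pl("top",*tz(*q),.009))
for q in((62,343),(80,413)):print("base screw s",pl("side",*sz(*q),.009))
print("stop",pl("side",*sz(108,349),.042))
print("pin",pl("top",*tz(183,265),.0695),pl("side",*sz(400,248),.0695))
print("marker",pl("top",*tz(342,550),.01),pl("top",*tz(357,365),.01))
E
```

```text
peg [ 0.5456 -0.2152  0.123 ] [ 0.553  -0.2127  0.123 ] [ 0.5479 -0.2153  0.1285]
post [ 0.5938 -0.2309  0.095 ] [ 0.5969 -0.2264  0.095 ] [ 0.593  -0.2302  0.1033]
pad [ 0.4115 -0.2721  0.141 ] [ 0.414  -0.2689  0.141 ] [ 0.4118 -0.2715  0.1468]
screw [ 0.7246 -0.2721  0.085 ]
screw [ 0.7118 -0.3625  0.085 ]
screw [ 0.6363 -0.3514  0.085 ]
screw [ 0.6496 -0.2617  0.085 ]
screw s [ 0.6543 -0.2551  0.085 ]
screw s [ 0.7299 -0.2653  0.085 ]
screw s [ 0.7164 -0.355   0.085 ]
screw s [ 0.6418 -0.3445  0.085 ]
base screw [ 0.3921 -0.2479  0.009 ]
base screw [ 0.3856 -0.2924  0.009 ]
base screw s [ 0.3969 -0.243   0.009 ]
base screw s [ 0.3894 -0.2864  0.009 ]
stop [ 0.4133 -0.2708  0.042 ]
pin [ 0.5774 -0.2978  0.0695] [ 0.5819 -0.2912  0.0695]
marker [ 0.3705 -0.4277  0.01  ] [ 0.5146 -0.4414  0.01  ]
```

The two views agree to about 5 mm, and the fit matches the given geometry: yaw -8.2°, post and pad where they should be, latch about 0.16 rad. Next I'll check how close the neighbouring press is.

```bash
python3 - <<'E'
from h import *
np.set_printoptions(precision=4,suppress=True)
print("lid nr",tri((338,188),(443,205)),"lid nl",tri((255,188),(362,212)))
print("press near right corner",tri((355,241),(338,281)))
print("bottle tip",tri((315,264),(296,252)))
# plan
pin=np.array([.5797,-.2945]);a=np.radians(-8.2);X=np.array([np.cos(a),np.sin(a)]);Y=np.array([-X[1],X[0]])
post=pin+.006*X+.068*Y
for th in(.16,1.25,1.57):print("peg",th,post+.046*(-np.cos(th)*X+np.sin(th)*Y))
print("start",post+.046*(-np.cos(.16)*X+np.sin(.16)*Y)-.027*np.array([.828,.558]))
E
```

```text
lid nr [ 0.6847 -0.1558  0.2643] lid nl [ 0.7058  0.1101 -0.0967]
press near right corner [ 0.5067 -0.1734  0.0784]
bottle tip [ 0.4363 -0.0703  0.1136]
peg 0.16 [ 0.5514 -0.2143]
peg 1.25 [ 0.5872 -0.1828]
peg 1.57 [ 0.6019 -0.1825]
start [ 0.5291 -0.2294]
```

Clear: the press top is at 0.078 and the fingers will be at about 0.103. I'll move over with the fingers closed, to (0.524, -0.225, 0.30) and yaw -146°.

>>> {"op": "drive_tool", "data": {"deltas": [{"dx": 0.164,"dy": 0.11,"dz": -0.167,"wz": 40},{"dx": 0.164,"dy": 0.11,"dz": -0.167,"wz": 40},{"dx": 0.164,"dy": 0.11,"dz": -0.167,"wz": 40},{"dx": 0.164,"dy": 0.11,"dz": -0.167,"wz": 40},{"dx": 0.164,"dy": 0.11,"dz": -0.167,"wz": 40},{"dx": 0.434,"dy": 0.397,"dz": -0.167,"wz": 90},{"dx": 0.434,"dy": 0.397,"dz": -0.167,"wz": 90},{"dx": 0.434,"dy": 0.397,"dz": -0.167,"wz": 90},{"dx": 0.434,"dy": 0.397,"dz": -0.167,"wz": 90},{"dx": 0.434,"dy": 0.397,"dz": -0.167,"wz": 90},{"dx": 0.434,"dy": 0.397,"dz": -0.167,"wz": 90},{"dx": 0.434,"dy": 0.397,"dz": -0.167,"wz": 90},{"dx": 0.566,"dy": 0.697,"dz": -0.117,"wz": 130},{"dx": 0.566,"dy": 0.697,"dz": -0.117,"wz": 130},{"dx": 0.566,"dy": 0.697,"dz": -0.117,"wz": 130},{"dx": 0.566,"dy": 0.697,"dz": -0.117,"wz": 130},{"dx": 0.566,"dy": 0.697,"dz": -0.117,"wz": 130},{"dx": 0.566,"dy": 0.697,"dz": -0.117,"wz": 130},{"dx": 0.566,"dy": 0.697,"dz": -0.117,"wz": 130},{"dx": 0.566,"dy": 0.697,"dz": -0.117,"wz": 130}], "gripper": 0}}

```text
schema error: expected keys dx, dy, dz, wx, wy, wz
```

Every row needs all six keys.

>>> {"op": "drive_tool", "data": {"deltas": [{"dx": 0.164,"dy": 0.11,"dz": -0.167,"wx": 0,"wy": 0,"wz": 40},{"dx": 0.164,"dy": 0.11,"dz": -0.167,"wx": 0,"wy": 0,"wz": 40},{"dx": 0.164,"dy": 0.11,"dz": -0.167,"wx": 0,"wy": 0,"wz": 40},{"dx": 0.164,"dy": 0.11,"dz": -0.167,"wx": 0,"wy": 0,"wz": 40},{"dx": 0.164,"dy": 0.11,"dz": -0.167,"wx": 0,"wy": 0,"wz": 40},{"dx": 0.434,"dy": 0.397,"dz": -0.167,"wx": 0,"wy": 0,"wz": 90},{"dx": 0.434,"dy": 0.397,"dz": -0.167,"wx": 0,"wy": 0,"wz": 90},{"dx": 0.434,"dy": 0.397,"dz": -0.167,"wx": 0,"wy": 0,"wz": 90},{"dx": 0.434,"dy": 0.397,"dz": -0.167,"wx": 0,"wy": 0,"wz": 90},{"dx": 0.434,"dy": 0.397,"dz": -0.167,"wx": 0,"wy": 0,"wz": 90},{"dx": 0.434,"dy": 0.397,"dz": -0.167,"wx": 0,"wy": 0,"wz": 90},{"dx": 0.434,"dy": 0.397,"dz": -0.167,"wx": 0,"wy": 0,"wz": 90},{"dx": 0.566,"dy": 0.697,"dz": -0.117,"wx": 0,"wy": 0,"wz": 130},{"dx": 0.566,"dy": 0.697,"dz": -0.117,"wx": 0,"wy": 0,"wz": 130},{"dx": 0.566,"dy": 0.697,"dz": -0.117,"wx": 0,"wy": 0,"wz": 130},{"dx": 0.566,"dy": 0.697,"dz": -0.117,"wx": 0,"wy": 0,"wz": 130},{"dx": 0.566,"dy": 0.697,"dz": -0.117,"wx": 0,"wy": 0,"wz": 130},{"dx": 0.566,"dy": 0.697,"dz": -0.117,"wx": 0,"wy": 0,"wz": 130},{"dx": 0.566,"dy": 0.697,"dz": -0.117,"wx": 0,"wy": 0,"wz": 130},{"dx": 0.566,"dy": 0.697,"dz": -0.117,"wx": 0,"wy": 0,"wz": 130}], "gripper": 0}}

```text
time_s: 2.1
tcp_pos: [0.5234, -0.229, 0.2984]
ee_rot: [[-0.831, -0.556, -0.003], [-0.556, 0.831, 0.0], [0.002, 0.002, -1.0]]
wrist_force: [-0.1, -0.2, 0.2]
gripper_width: 0.005
```

>>> {"op": "drive_tool", "data": {"deltas": [{"dx": 0,"dy": 0,"dz": 0.05,"wx": 0,"wy": 0,"wz": 0},{"dx": 0,"dy": 0,"dz": 0.1,"wx": 0,"wy": 0,"wz": 0},{"dx": 0,"dy": 0,"dz": 0.13,"wx": 0,"wy": 0,"wz": 0},{"dx": 0,"dy": 0,"dz": 0.15,"wx": 0,"wy": 0,"wz": 0},{"dx": 0,"dy": 0,"dz": 0.17,"wx": 0,"wy": 0,"wz": 0},{"dx": 0,"dy": 0,"dz": 0.185,"wx": 0,"wy": 0,"wz": 0},{"dx": 0,"dy": 0,"dz": 0.195,"wx": 0,"wy": 0,"wz": 0},{"dx": 0,"dy": 0,"dz": 0.195,"wx": 0,"wy": 0,"wz": 0}]}}

```text
time_s: 2.9
tcp_pos: [0.5227, -0.2258, 0.1034]
ee_rot: [[-0.83, -0.558, -0.004], [-0.558, 0.83, 0.001], [0.002, 0.003, -1.0]]
wrist_force: [0.5, 0.1, 0.7]
gripper_width: 0.004
```

```bash
cat > z.py <<'E'
import sys,cv2
from h import *
k=sys.argv[1]
a=cams.capture("top")[:,:,::-1][140:310,350:470];A=cv2.resize(a,None,fx=3.5,fy=3.5,interpolation=2)
b=cams.capture("side")[:,:,::-1][215:365,295:465];B=cv2.resize(b,None,fx=4,fy=4,interpolation=2)
cv2.imwrite(f"pics/top{k}.png",A);cv2.imwrite(f"pics/side{k}.png",B)
s=r.sense();print(s['time_s'],np.round(s['tcp_pos'],4),np.round(s['wrist_force'],2))
E
python3 z.py 1
```

```text
3.0 [ 0.5242 -0.2262  0.1055] [0.15 0.16 0.28]
```

View pics/side1.png

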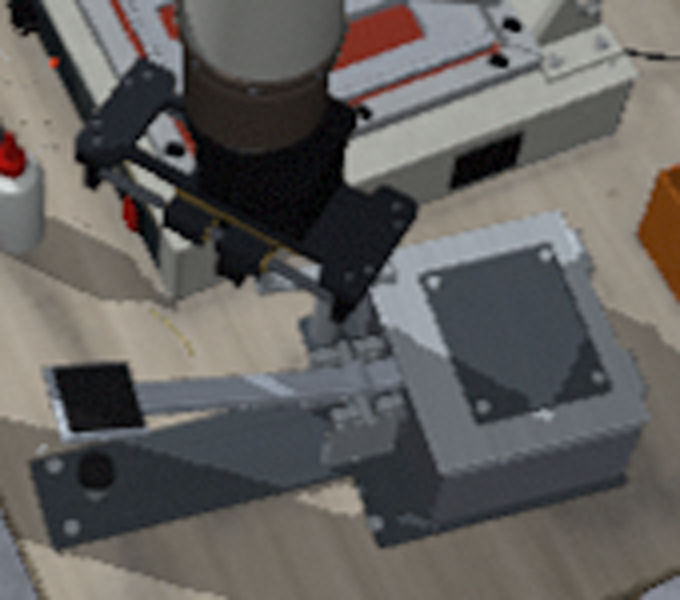

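View pics/top1.png

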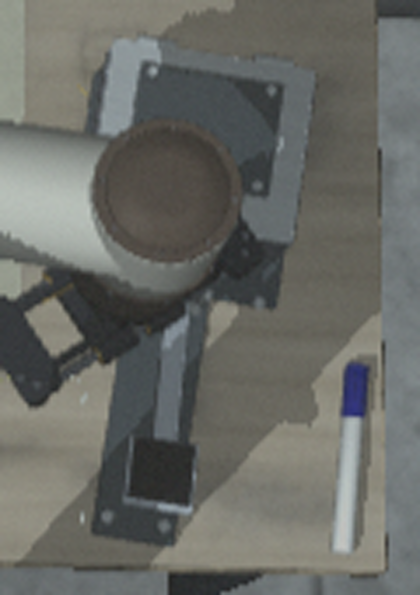

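The gripper hides the peg, but the arm stands where planned with no contact force. I'll push slowly along -tool x.

>>> {"op": "drive_tool", "data": {"deltas": [{"dx": -0.006,"dy": 0,"dz": 0,"wx": 0,"wy": 0,"wz": 0},{"dx": -0.012,"dy": 0,"dz": 0,"wx": 0,"wy": 0,"wz": 0},{"dx": -0.018,"dy": 0,"dz": 0,"wx": 0,"wy": 0,"wz": 0},{"dx": -0.024,"dy": 0,"dz": 0,"wx": 0,"wy": 0,"wz": 0},{"dx": -0.03,"dy": 0,"dz": 0,"wx": 0,"wy": 0,"wz": 0},{"dx": -0.03,"dy": 0,"dz": 0,"wx": 0,"wy": 0,"wz": 0}]}}

```text
time_s: 3.6
tcp_pos: [0.5496, -0.2088, 0.105]
ee_rot: [[-0.829, -0.559, 0.0], [-0.559, 0.829, -0.0], [-0.0, -0.0, -1.0]]
wrist_force: [-1.4, -0.7, 0.4]
gripper_width: 0.005
```

Contact: about 1.5 N against the push. Continuing.

>>> {"op": "drive_tool", "data": {"deltas": [{"dx": -0.006,"dy": 0,"dz": 0,"wx": 0,"wy": 0,"wz": 0},{"dx": -0.012,"dy": 0,"dz": 0,"wx": 0,"wy": 0,"wz": 0},{"dx": -0.018,"dy": 0,"dz": 0,"wx": 0,"wy": 0,"wz": 0},{"dx": -0.024,"dy": 0,"dz": 0,"wx": 0,"wy": 0,"wz": 0},{"dx": -0.03,"dy": 0,"dz": 0,"wx": 0,"wy": 0,"wz": 0},{"dx": -0.035,"dy": 0,"dz": 0,"wx": 0,"wy": 0,"wz": 0},{"dx": -0.035,"dy": 0,"dz": 0,"wx": 0,"wy": 0,"wz": 0}]}}

```text
time_s: 4.3
tcp_pos: [0.5784, -0.1894, 0.1049]
ee_rot: [[-0.83, -0.558, 0.0], [-0.558, 0.83, -0.0], [-0.0, -0.0, -1.0]]
wrist_force: [-1.2, -0.2, 0.2]
gripper_width: 0.008
```

```bash
python3 z.py 2
```

```text
4.4 [ 0.5777 -0.1897  0.1049] [0.51 0.32 0.64]
```

View pics/side2.png

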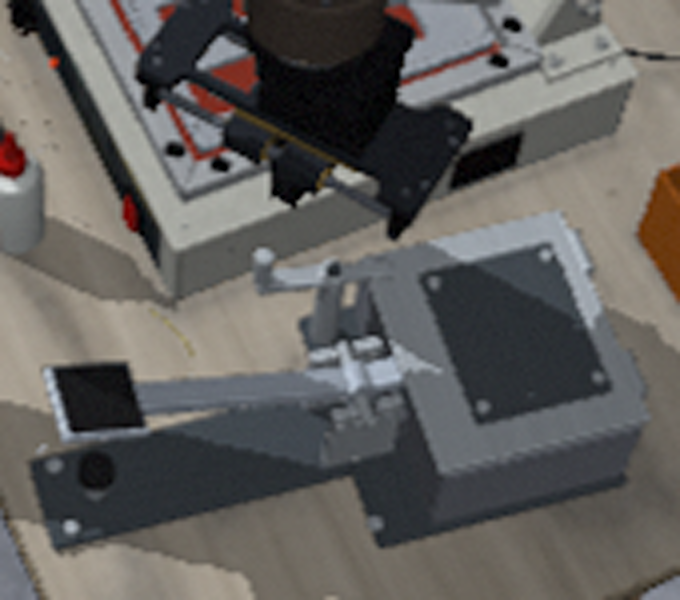

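The peg hasn't visibly moved: its top is still at zoom (264,256). I'll compare where the TCP projects in the picture.

```bash
python3 - <<'E'
from h import *
s=r.sense();p=np.array(s['tcp_pos'])
for q in(p,p+[0,0,.019],[.5514,-.2143,.123],[.5953,-.2281,.095]):
    u=proj("side",q);print(u,(u-[295,215])*4, proj("top",q))
E
```

```text
[365.66140941 271.47545173] [282.64563764 225.90180691] [362.44602685 211.61465854]
[366.15431068 267.64683557] [284.61724273 210.58734229] [363.01350055 209.96709406]
[360.92266776 279.28218252] [263.69067105 257.12873006] [372.51174631 220.34962364]
[378.2816058  283.09802168] [333.12642318 272.39208672] [376.9476725  206.26058625]
```

View pics/top2.png

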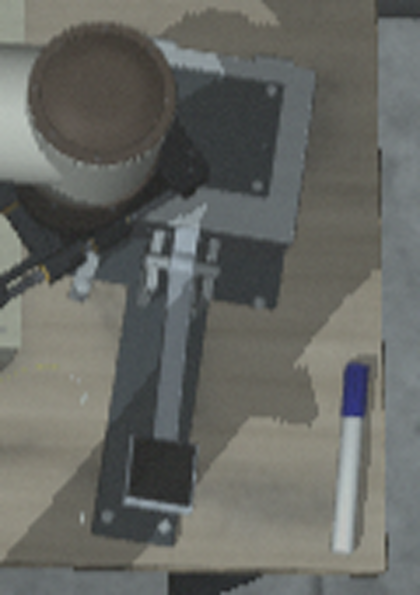

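```bash
python3 - <<'E'
from h import *
import cv2
a=cams.capture("side")[:,:,::-1][225:305,320:410];cv2.imwrite("pics/s3.png",cv2.convertScaleAbs(cv2.resize(a,None,fx=7,fy=7,interpolation=2),alpha=1.6,beta=25))
E
```

```text
(no output)
```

View pics/s3.png

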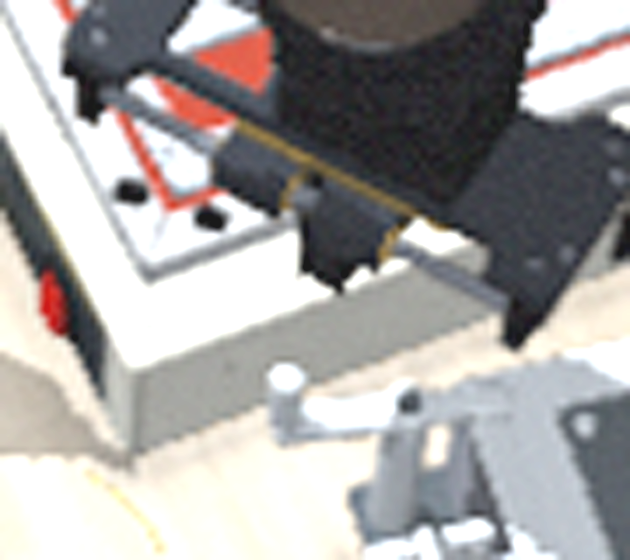

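```bash
python3 - <<'E'
from h import *
import cv2
R=np.array([[0.961,-0.277,0],[-.277,-.961,-.002],[0,.002,-1]]);p=np.array([.173,.6,.182])
out=[]
for n,(x0,y0) in(("side",(70,0)),("top",(0,330))):
    im=cv2.imread(f"pics/{n}0.png")[y0:y0+110,x0:x0+90];im=cv2.convertScaleAbs(cv2.resize(im,None,fx=5,fy=5,interpolation=2),alpha=2,beta=20)
    for d,c in(((0,0,0),(0,0,255)),((0,.0435,0),(0,255,0)),((0,-.0435,0),(0,255,0)),((0,.0435,-.07),(255,0,0)),((0,-.0435,-.07),(255,0,0))):
        u=(proj(n,p+R@d)-[x0,y0])*5;cv2.circle(im,tuple(int(v) for v in u),5,c,1)
    out.append(im)
cv2.imwrite("pics/g0.png",np.hstack(out))
E
```

```text
(no output)
```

View pics/g0.png

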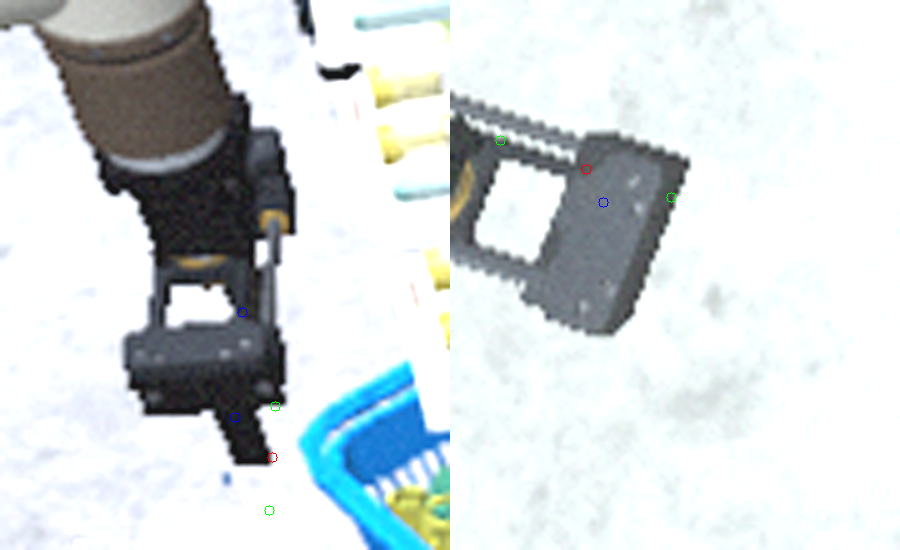

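```bash
python3 - <<'E'
import cv2,numpy as np
a=cv2.imread("pics/side0.png")[50:120,90:150];a=cv2.resize(a,None,fx=8,fy=8,interpolation=0)
b=cv2.imread("pics/side2.png")[120:280,200:350];b=cv2.resize(b,None,fx=3.5,fy=3.5,interpolation=0)
cv2.imwrite("pics/g1.png",a);cv2.imwrite("pics/g2.png",b)
E
```

```text
(no output)
```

View pics/g1.png

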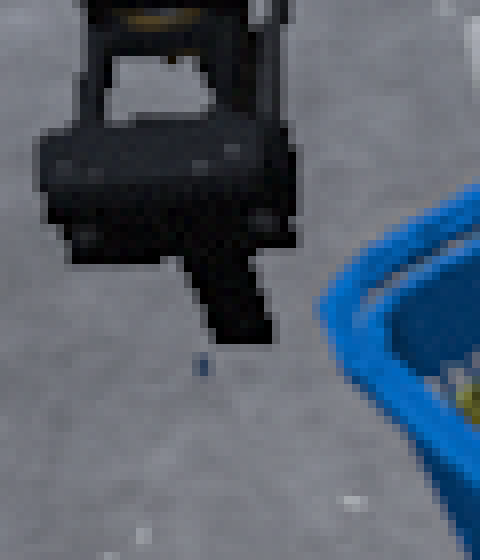

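View pics/g2.png

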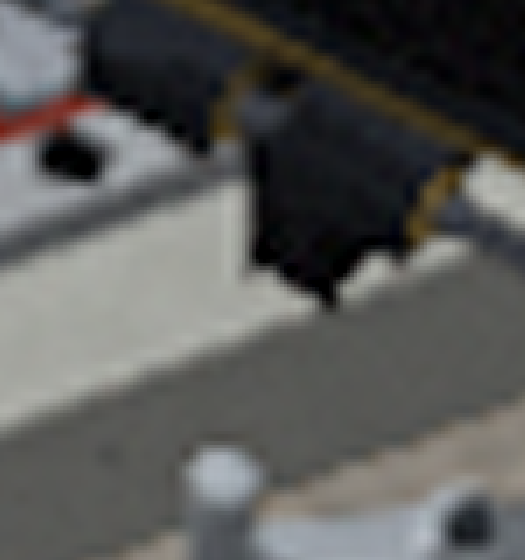

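```bash
python3 - <<'E'
from h import *
p=np.array([.5777,-.1897,.1049])
for h in(0,.05,.07,.1,.15,.2,.25,.3,.35):
    q=p+[0,0,h];print(h,(proj("top",q)-[350,140])*3.5,(proj("side",q)-[295,215])*4)
for z in(0,.1,.3):print("base",z,proj("top",[0,0,z]),proj("side",[0,0,z]))
s=r.sense();print(np.round(s['joints'],1),np.round(s['tcp_pos'],4))
for n in("top","side"):
  m=cams.camera_model(n);E=np.array(m['extrinsics']);print(-E[:3,:3].T@E[:3,3])
E
```

```text
0 [ 43.57256976 250.70684801] [282.60129158 225.96054013]
0.05 [ 48.90369119 235.23168802] [287.87807178 184.96512968]
0.07 [ 51.13330009 228.7595874 ] [290.07204534 167.92010536]
0.1 [ 54.58872458 218.72919371] [293.45732805 141.61977653]
0.15 [ 60.66412207 201.09355187] [299.36583566  95.71646324]
0.2 [ 67.17151982 182.20390125] [305.63362612  47.02187423]
0.25 [ 74.15869344 161.92155899] [312.29449781  -4.72657062]
0.3 [ 81.68073296 140.08660991] [319.38662561 -59.82545274]
0.35 [ 89.80149834 116.5136816 ] [ 326.95329301 -118.61104256]
base 0 [283.5146341  436.49779049] [133.09856298 310.35394398]
base 0.1 [281.42130717 442.29113456] [122.82725226 292.10937888]
base 0.3 [276.27285274 456.53963418] [ 98.44041013 248.79189571]
[ -3.   24.1  -8.3  -0.  -57.7 -53.1] [ 0.5776 -0.1898  0.105 ]
[ 0.22414828 -0.07591126  1.64674746]
[ 0.1551616  -0.86122154  1.44187347]
```

The fingers passed the peg without turning it, and in the picture their tips look about 20–25 mm higher than the reported TCP. The peg is probably being cleared from above. I'll back off the same way, go lower and look again.

>>> {"op": "drive_tool", "data": {"deltas": [{"dx": 0.03,"dy": 0,"dz": 0,"wx": 0,"wy": 0,"wz": 0},{"dx": 0.055,"dy": 0,"dz": 0,"wx": 0,"wy": 0,"wz": 0},{"dx": 0.068,"dy": 0,"dz": 0,"wx": 0,"wy": 0,"wz": 0},{"dx": 0.068,"dy": 0,"dz": 0.01,"wx": 0,"wy": 0,"wz": 0},{"dx": 0.068,"dy": 0,"dz": 0.02,"wx": 0,"wy": 0,"wz": 0},{"dx": 0.068,"dy": 0,"dz": 0.025,"wx": 0,"wy": 0,"wz": 0},{"dx": 0.068,"dy": 0,"dz": 0.025,"wx": 0,"wy": 0,"wz": 0}]}}

```text
time_s: 5.15
tcp_pos: [0.5211, -0.2271, 0.0784]
ee_rot: [[-0.83, -0.558, -0.003], [-0.558, 0.83, 0.001], [0.002, 0.002, -1.0]]
wrist_force: [-0.1, 0.9, -0.4]
gripper_width: 0.005
```

```bash
python3 - <<'E'
from h import *
import cv2
a=cams.capture("side")[:,:,::-1][225:305,320:410];cv2.imwrite("pics/s4.png",cv2.convertScaleAbs(cv2.resize(a,None,fx=7,fy=7,interpolation=2),alpha=1.6,beta=25))
s=r.sense();p=s['tcp_pos'];print(p,s['wrist_force'],(proj("side",p)-[320,225])*7,(proj("side",[.5514,-.2143,.123])-[320,225])*7)
E
```

```text
[ 0.5215355  -0.22729601  0.07909775] [ 0.69589273 -1.08581809 -0.5013286 ] [220.235125   497.85905988] [286.45867433 379.97527761]
```

View pics/s4.png

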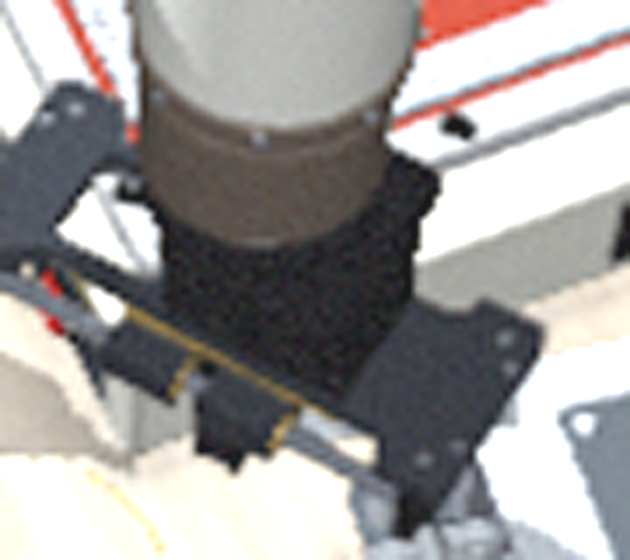

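The tip shows at (233,468) against a projected TCP at (220,498), so it sits about 20 mm higher than reported, now at z ≈ 0.10. That suits the peg. I'll push about 40 mm and look.

>>> {"op": "drive_tool", "data": {"deltas": [{"dx": -0.008,"dy": 0,"dz": 0,"wx": 0,"wy": 0,"wz": 0},{"dx": -0.016,"dy": 0,"dz": 0,"wx": 0,"wy": 0,"wz": 0},{"dx": -0.024,"dy": 0,"dz": 0,"wx": 0,"wy": 0,"wz": 0},{"dx": -0.032,"dy": 0,"dz": 0,"wx": 0,"wy": 0,"wz": 0},{"dx": -0.04,"dy": 0,"dz": 0,"wx": 0,"wy": 0,"wz": 0},{"dx": -0.04,"dy": 0,"dz": 0,"wx": 0,"wy": 0,"wz": 0}]}}

```text
time_s: 5.8
tcp_pos: [0.555, -0.2043, 0.0795]
ee_rot: [[-0.829, -0.559, -0.001], [-0.559, 0.829, 0.0], [0.0, 0.001, -1.0]]
wrist_force: [-1.1, -0.5, 0.9]
gripper_width: 0.01
```

```bash
python3 - <<'E'
from h import *
import cv2
a=cams.capture("side")[:,:,::-1][225:305,320:410];cv2.imwrite("pics/s5.png",cv2.convertScaleAbs(cv2.resize(a,None,fx=7,fy=7,interpolation=2),alpha=1.6,beta=25))
s=r.sense();p=s['tcp_pos'];print(p,s['wrist_force'],(proj("side",p)-[320,225])*7,(proj("side",[.5514,-.2143,.123])-[320,225])*7)
E
```

```text
[ 0.55552497 -0.20480957  0.07991789] [ 0.61156477 -0.25863984 -0.0954435 ] [278.46981228 413.83450599] [286.45867433 379.97527761]
```

View pics/s5.png

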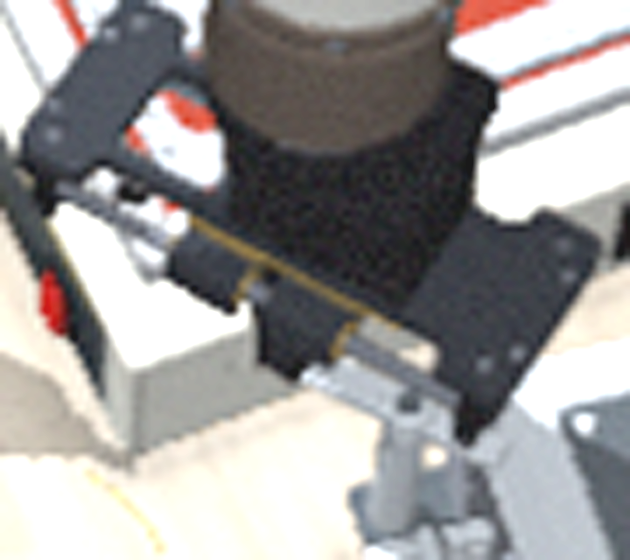

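The latch is turning: its arm now points up-left from the post at (408,400). Continuing.

>>> {"op": "drive_tool", "data": {"deltas": [{"dx": -0.007,"dy": 0,"dz": 0,"wx": 0,"wy": 0,"wz": 0},{"dx": -0.014,"dy": 0,"dz": 0,"wx": 0,"wy": 0,"wz": 0},{"dx": -0.02,"dy": 0,"dz": 0,"wx": 0,"wy": 0,"wz": 0},{"dx": -0.026,"dy": 0,"dz": 0,"wx": 0,"wy": 0,"wz": 0},{"dx": -0.03,"dy": 0,"dz": 0,"wx": 0,"wy": 0,"wz": 0},{"dx": -0.03,"dy": 0,"dz": 0,"wx": 0,"wy": 0,"wz": 0}]}}

```text
time_s: 6.45
tcp_pos: [0.5804, -0.1884, 0.0802]
ee_rot: [[-0.83, -0.558, 0.001], [-0.558, 0.83, -0.0], [-0.001, -0.001, -1.0]]
wrist_force: [0.2, 0.7, 0.0]
gripper_width: 0.006
```

```bash
python3 - <<'E'
from h import *
import cv2
a=cams.capture("side")[:,:,::-1][225:305,320:410];cv2.imwrite("pics/s6.png",cv2.convertScaleAbs(cv2.resize(a,None,fx=7,fy=7,interpolation=2),alpha=1.6,beta=25))
s=r.sense();p=s['tcp_pos'];print(p,s['wrist_force'],(proj("side",p)-[320,225])*7)
E
```

```text
[ 0.58007099 -0.18839433  0.0800997 ] [-0.29754661  0.49096941 -0.5446506 ] [319.40757846 354.53805677]
```

View pics/s6.png

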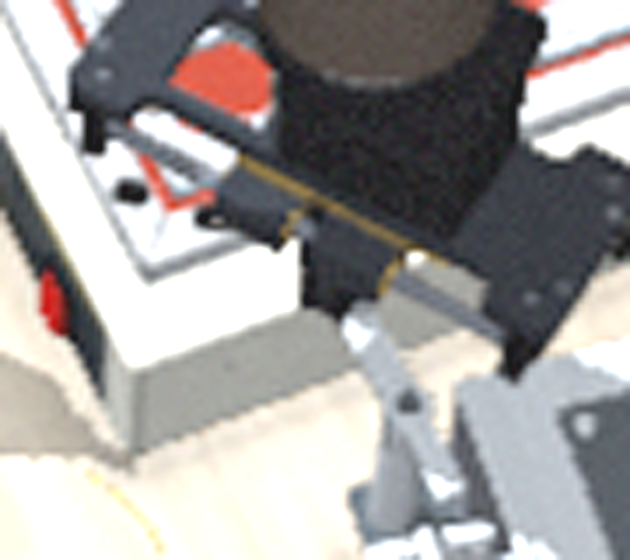

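The peg end is now at (360,330) and the hook at (445,485), nearly clear of the flap. I'll push a bit further, watching the force.

>>> {"op": "drive_tool", "data": {"deltas": [{"dx": -0.005,"dy": 0,"dz": 0,"wx": 0,"wy": 0,"wz": 0},{"dx": -0.01,"dy": 0,"dz": 0,"wx": 0,"wy": 0,"wz": 0},{"dx": -0.012,"dy": 0,"dz": 0,"wx": 0,"wy": 0,"wz": 0},{"dx": -0.012,"dy": 0,"dz": 0,"wx": 0,"wy": 0,"wz": 0}]}}

```text
time_s: 6.9
tcp_pos: [0.586, -0.1866, 0.08]
ee_rot: [[-0.831, -0.557, -0.008], [-0.557, 0.831, -0.005], [0.009, -0.0, -1.0]]
wrist_force: [-6.5, -15.6, 0.5]
gripper_width: 0.006
```

```bash
python3 - <<'E'
from h import *
import cv2
a=cams.capture("side")[:,:,::-1][225:305,320:410];cv2.imwrite("pics/s7.png",cv2.convertScaleAbs(cv2.resize(a,None,fx=7,fy=7,interpolation=2),alpha=1.6,beta=25))
s=r.sense();p=s['tcp_pos'];print(p,s['wrist_force'],(proj("side",p)-[320,225])*7)
pin=np.array([.5797,-.2945]);a=np.radians(-8.2);X=np.array([np.cos(a),np.sin(a)]);Y=np.array([-X[1],X[0]])
post=pin+.006*X+.068*Y
for th in(.6,.9,1.1,1.25,1.4,1.57):
  q=post+.046*(-np.cos(th)*X+np.sin(th)*Y);print(th,[((proj("side",[*q,z])-[320,225])*7).round() for z in(.091,.123)])
print((proj("side",[*post,.095])-[320,225])*7)
E
```

```text
[ 0.58606086 -0.18657185  0.07997455] [ -5.04089195 -15.68398164   1.38370927] [331.85150845 345.15485878]
0.6 [array([286., 376.]), array([291., 331.])]
0.9 [array([302., 347.]), array([307., 302.])]
1.1 [array([318., 331.]), array([324., 286.])]
1.25 [array([332., 321.]), array([338., 276.])]
1.4 [array([348., 313.]), array([354., 268.])]
1.57 [array([368., 306.]), array([374., 261.])]
[408.00337955 406.54137224]
```

View pics/s7.png

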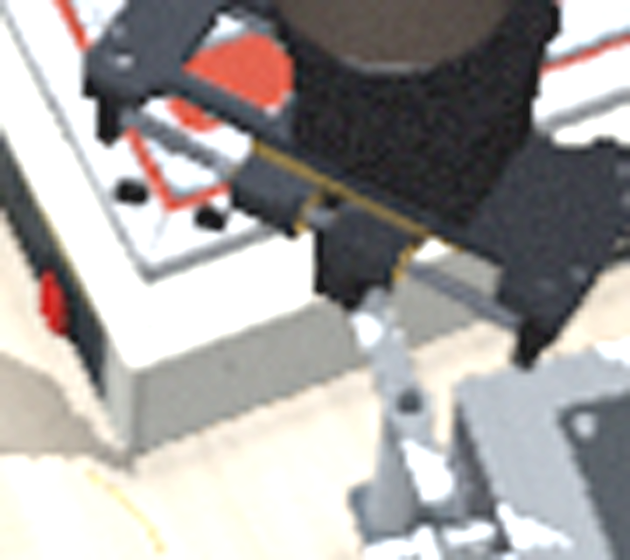

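The force rose to 17 N and the arm end is at (370,302), which matches the latch end stop near 1.5 rad. I'll back off, rise, and check the latch unobstructed.

>>> {"op": "drive_tool", "data": {"deltas": [{"dx": 0.012,"dy": 0,"dz": 0,"wx": 0,"wy": 0,"wz": 0},{"dx": 0.025,"dy": 0,"dz": 0,"wx": 0,"wy": 0,"wz": 0},{"dx": 0.04,"dy": 0,"dz": 0,"wx": 0,"wy": 0,"wz": 0},{"dx": 0.05,"dy": 0,"dz": -0.03,"wx": 0,"wy": 0,"wz": 0},{"dx": 0.07,"dy": 0,"dz": -0.07,"wx": 0,"wy": 0,"wz": 0},{"dx": 0.1,"dy": 0,"dz": -0.11,"wx": 0,"wy": 0,"wz": 0},{"dx": 0.14,"dy": 0,"dz": -0.14,"wx": 0,"wy": 0,"wz": 0},{"dx": 0.18,"dy": 0,"dz": -0.14,"wx": 0,"wy": 0,"wz": 0},{"dx": 0.18,"dy": 0,"dz": -0.14,"wx": 0,"wy": 0,"wz": 0}]}}

```text
time_s: 7.85
tcp_pos: [0.4368, -0.2837, 0.222]
ee_rot: [[-0.832, -0.555, 0.003], [-0.555, 0.832, -0.0], [-0.002, -0.002, -1.0]]
wrist_force: [0.4, -0.8, -0.7]
gripper_width: 0.003
```

```bash
python3 z.py 8
```

```text
7.95 [ 0.4392 -0.2826  0.2206] [-0.01  0.38 -0.44]
```

View pics/top8.png

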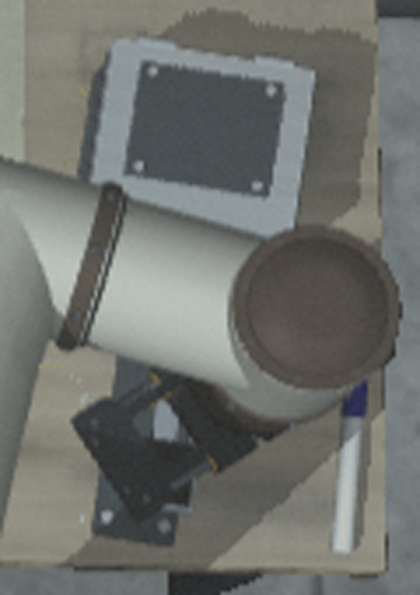

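View pics/side8.png

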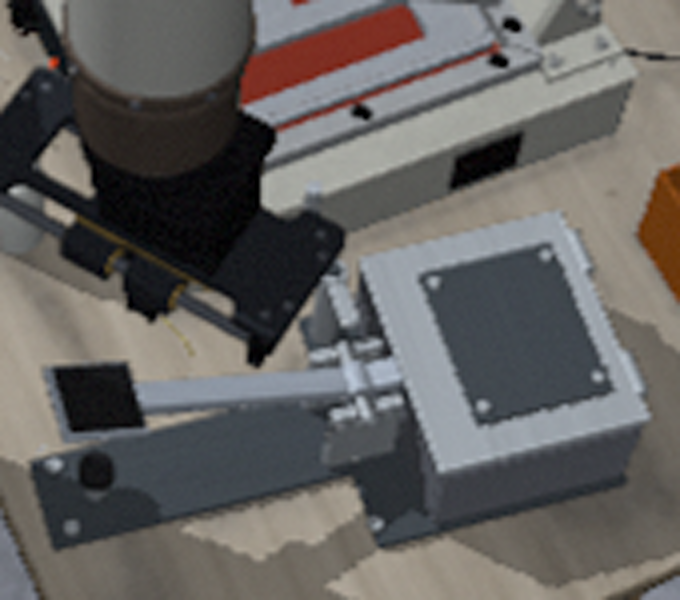

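The latch peg top at (313,187) in the side view matches the 1.57 rad prediction, and the hook at (347,310) is clear of the flap. Now over the pad.

>>> {"op": "drive_tool", "data": {"deltas": [{"dx": 0.015,"dy": 0.025,"dz": 0,"wx": 0,"wy": 0,"wz": 0},{"dx": 0.015,"dy": 0.025,"dz": 0.03,"wx": 0,"wy": 0,"wz": 0},{"dx": 0.015,"dy": 0.025,"dz": 0.06,"wx": 0,"wy": 0,"wz": 0},{"dx": 0.015,"dy": 0.025,"dz": 0.06,"wx": 0,"wy": 0,"wz": 0}]}}

```text
time_s: 8.35
tcp_pos: [0.411, -0.2681, 0.156]
ee_rot: [[-0.83, -0.558, -0.009], [-0.558, 0.83, 0.004], [0.005, 0.008, -1.0]]
wrist_force: [0.1, -0.0, -0.6]
gripper_width: 0.005
```

```bash
python3 z.py 9
```

```text
8.45 [ 0.4142 -0.2699  0.1601] [ 0.52 -0.24  1.06]
```

View pics/side9.png

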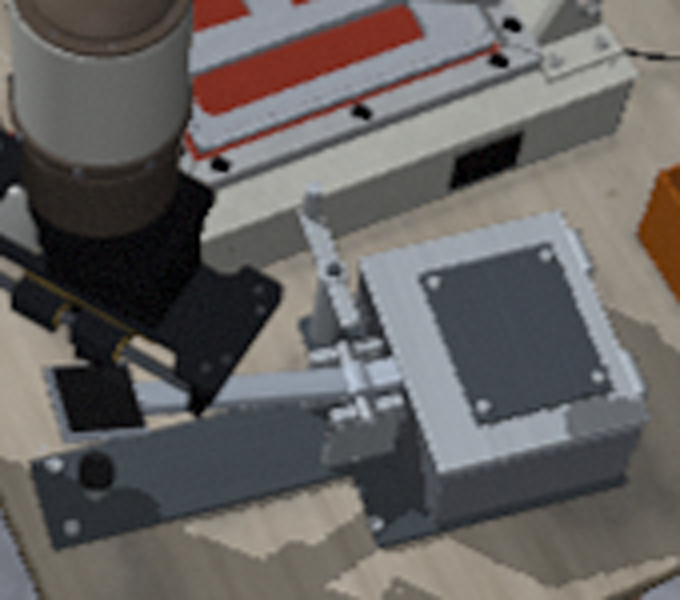

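>>> {"op": "drive_tool", "data": {"deltas": [{"dx": 0,"dy": 0,"dz": 0.008,"wx": 0,"wy": 0,"wz": 0},{"dx": 0,"dy": 0,"dz": 0.016,"wx": 0,"wy": 0,"wz": 0},{"dx": 0,"dy": 0,"dz": 0.024,"wx": 0,"wy": 0,"wz": 0},{"dx": 0,"dy": 0,"dz": 0.032,"wx": 0,"wy": 0,"wz": 0},{"dx": 0,"dy": 0,"dz": 0.04,"wx": 0,"wy": 0,"wz": 0},{"dx": 0,"dy": 0,"dz": 0.04,"wx": 0,"wy": 0,"wz": 0}]}}

```text
time_s: 9.05
tcp_pos: [0.4126, -0.2697, 0.1186]
ee_rot: [[-0.83, -0.558, -0.003], [-0.558, 0.83, 0.001], [0.002, 0.002, -1.0]]
wrist_force: [1.0, 0.1, -0.3]
gripper_width: 0.006
```

```bash
python3 z.py 10
```

```text
9.15 [ 0.4136 -0.2702  0.1199] [ 0.27 -0.41  0.96]
```

View pics/side10.png

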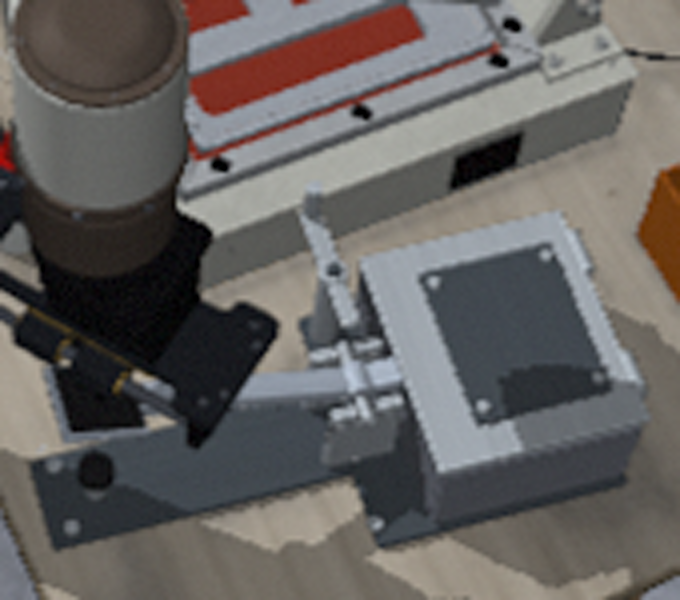

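There's no contact yet at TCP 0.12, which confirms the fingertips end about 22 mm or more above the reported TCP. I'll go down until there is contact.

>>> {"op": "drive_tool", "data": {"deltas": [{"dx": 0,"dy": 0,"dz": 0.004,"wx": 0,"wy": 0,"wz": 0},{"dx": 0,"dy": 0,"dz": 0.008,"wx": 0,"wy": 0,"wz": 0},{"dx": 0.001,"dy": 0,"dz": 0.012,"wx": 0,"wy": 0,"wz": 0},{"dx": 0.001,"dy": 0,"dz": 0.015,"wx": 0,"wy": 0,"wz": 0},{"dx": 0.001,"dy": 0,"dz": 0.015,"wx": 0,"wy": 0,"wz": 0}]}}

```text
time_s: 9.65
tcp_pos: [0.4126, -0.2707, 0.105]
ee_rot: [[-0.83, -0.558, -0.001], [-0.558, 0.83, -0.0], [0.001, 0.0, -1.0]]
wrist_force: [-0.7, -0.6, 2.9]
gripper_width: 0.006
```

>>> {"op": "drive_tool", "data": {"deltas": [{"dx": 0.001,"dy": 0.001,"dz": 0.005,"wx": 0,"wy": 0,"wz": 0},{"dx": 0.002,"dy": 0.001,"dz": 0.01,"wx": 0,"wy": 0,"wz": 0},{"dx": 0.003,"dy": 0.002,"dz": 0.015,"wx": 0,"wy": 0,"wz": 0},{"dx": 0.004,"dy": 0.003,"dz": 0.02,"wx": 0,"wy": 0,"wz": 0},{"dx": 0.004,"dy": 0.003,"dz": 0.02,"wx": 0,"wy": 0,"wz": 0}]}}

```text
time_s: 10.15
tcp_pos: [0.4072, -0.2704, 0.0853]
ee_rot: [[-0.83, -0.558, -0.001], [-0.558, 0.83, -0.0], [0.001, 0.0, -1.0]]
wrist_force: [-2.0, -0.1, 6.2]
gripper_width: 0.005
```

```bash
python3 z.py 11
```

```text
10.25 [ 0.4073 -0.2704  0.0856] [-2.03  0.6   5.73]
```

View pics/side11.png

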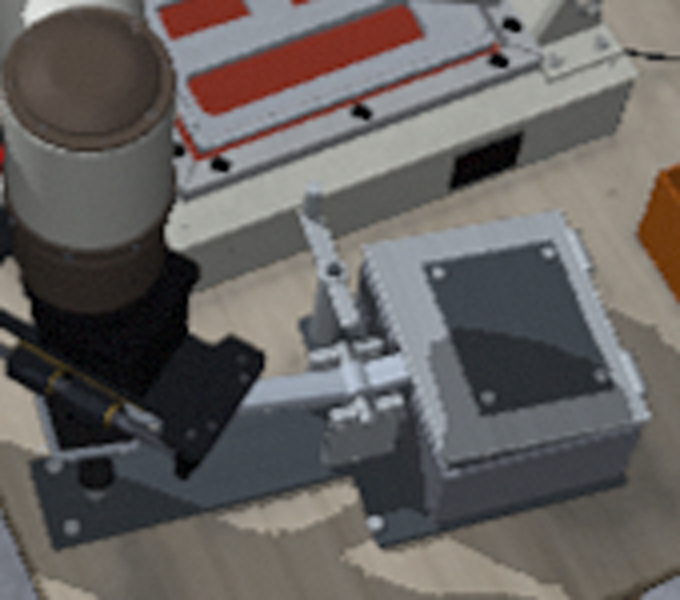

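The flap is rising and the load is about 6 N. Continuing.

>>> {"op": "drive_tool", "data": {"deltas": [{"dx": 0.001,"dy": 0,"dz": 0.006,"wx": 0,"wy": 0,"wz": 0},{"dx": 0.001,"dy": 0.001,"dz": 0.012,"wx": 0,"wy": 0,"wz": 0},{"dx": 0.002,"dy": 0.001,"dz": 0.018,"wx": 0,"wy": 0,"wz": 0},{"dx": 0.002,"dy": 0.001,"dz": 0.024,"wx": 0,"wy": 0,"wz": 0},{"dx": 0.003,"dy": 0.002,"dz": 0.03,"wx": 0,"wy": 0,"wz": 0},{"dx": 0.003,"dy": 0.002,"dz": 0.036,"wx": 0,"wy": 0,"wz": 0},{"dx": 0.003,"dy": 0.002,"dz": 0.036,"wx": 0,"wy": 0,"wz": 0}]}}

```text
time_s: 10.95
tcp_pos: [0.4029, -0.27, 0.0485]
ee_rot: [[-0.83, -0.558, -0.003], [-0.558, 0.83, 0.001], [0.002, 0.002, -1.0]]
wrist_force: [-3.0, 1.2, 3.2]
gripper_width: 0.007
```

```bash
python3 z.py 12
```

```text
11.05 [ 0.4038 -0.2703  0.0491] [-2.2  0.3  2.9]
```

View pics/side12.png

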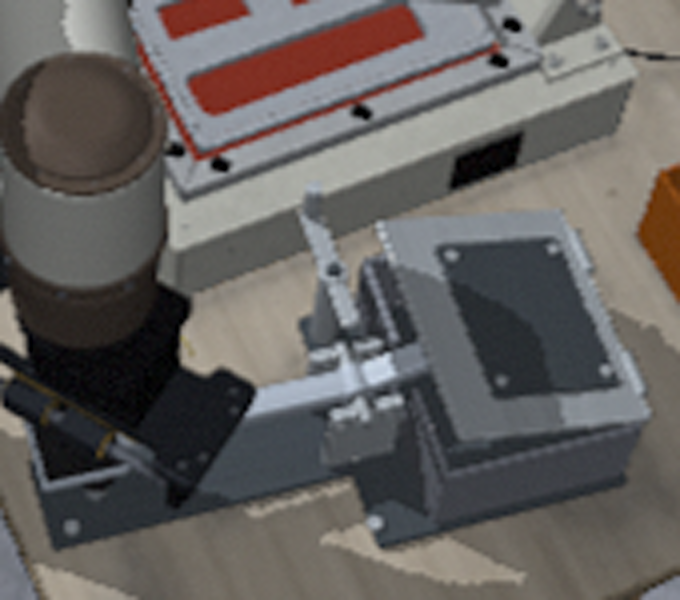

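>>> {"op": "drive_tool", "data": {"deltas": [{"dx": 0,"dy": 0,"dz": 0.004,"wx": 0,"wy": 0,"wz": 0},{"dx": 0,"dy": 0,"dz": 0.008,"wx": 0,"wy": 0,"wz": 0},{"dx": 0,"dy": 0,"dz": 0.012,"wx": 0,"wy": 0,"wz": 0},{"dx": 0,"dy": 0,"dz": 0.015,"wx": 0,"wy": 0,"wz": 0},{"dx": 0,"dy": 0,"dz": 0.015,"wx": 0,"wy": 0,"wz": 0}]}}

```text
time_s: 11.55
tcp_pos: [0.4041, -0.2703, 0.0339]
ee_rot: [[-0.83, -0.558, 0.0], [-0.558, 0.83, 0.0], [-0.0, 0.0, -1.0]]
wrist_force: [-0.9, -0.2, 2.8]
gripper_width: 0.003
```

>>> {"op": "drive_tool", "data": {"deltas": [{"dx": 0,"dy": 0,"dz": 0.002,"wx": 0,"wy": 0,"wz": 0},{"dx": 0,"dy": 0,"dz": 0.004,"wx": 0,"wy": 0,"wz": 0},{"dx": 0,"dy": 0,"dz": 0.006,"wx": 0,"wy": 0,"wz": 0},{"dx": 0,"dy": 0,"dz": 0.006,"wx": 0,"wy": 0,"wz": 0}]}}

```text
time_s: 11.95
tcp_pos: [0.4044, -0.2704, 0.0278]
ee_rot: [[-0.83, -0.558, 0.0], [-0.558, 0.83, -0.0], [-0.0, -0.0, -1.0]]
wrist_force: [-2.9, 0.4, 3.0]
gripper_width: 0.004
```

```bash
python3 z.py 13
```

```text
12.05 [ 0.4044 -0.2703  0.0279] [-1.57  0.28  2.78]
```

View pics/side13.png

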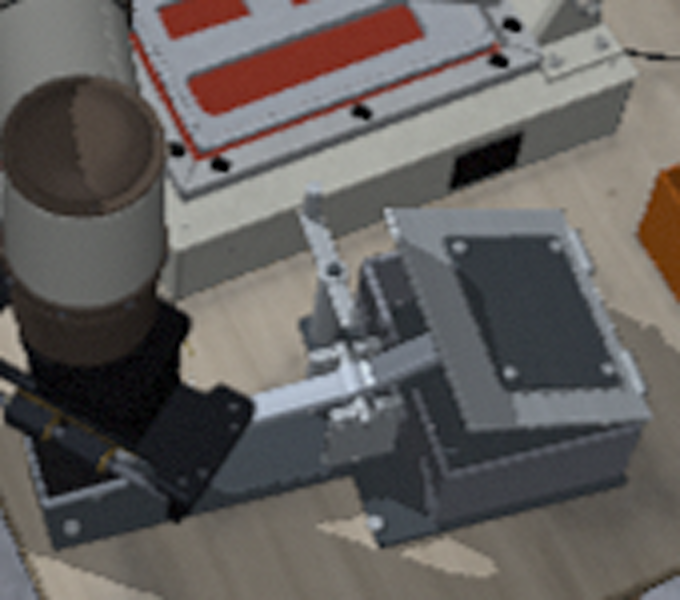

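>>> {"op": "drive_tool", "data": {"deltas": [{"dx": 0,"dy": 0,"dz": 0.002,"wx": 0,"wy": 0,"wz": 0},{"dx": 0,"dy": 0,"dz": 0.003,"wx": 0,"wy": 0,"wz": 0},{"dx": 0,"dy": 0,"dz": 0.004,"wx": 0,"wy": 0,"wz": 0},{"dx": 0,"dy": 0,"dz": 0.004,"wx": 0,"wy": 0,"wz": 0}]}}

```text
time_s: 12.45
tcp_pos: [0.4045, -0.2704, 0.024]
ee_rot: [[-0.83, -0.558, 0.001], [-0.558, 0.83, -0.0], [-0.0, -0.0, -1.0]]
wrist_force: [-1.2, -0.4, 2.4]
gripper_width: 0.005
```

>>> {"op": "drive_tool", "data": {"deltas": [{"dx": 0,"dy": 0,"dz": 0.002,"wx": 0,"wy": 0,"wz": 0},{"dx": 0,"dy": 0,"dz": 0.003,"wx": 0,"wy": 0,"wz": 0},{"dx": 0,"dy": 0,"dz": 0.004,"wx": 0,"wy": 0,"wz": 0},{"dx": 0,"dy": 0,"dz": 0.004,"wx": 0,"wy": 0,"wz": 0}]}}

```text
time_s: 12.85
tcp_pos: [0.4046, -0.2704, 0.02]
ee_rot: [[-0.83, -0.558, 0.001], [-0.558, 0.83, -0.0], [-0.001, -0.001, -1.0]]
wrist_force: [-0.6, -0.9, 3.9]
gripper_width: 0.004
```

```bash
python3 z.py 14; python3 - <<'E'
import cv2,numpy as np
a=cv2.imread("pics/side14.png")[300:560,0:280];cv2.imwrite("pics/s14z.png",cv2.convertScaleAbs(cv2.resize(a,None,fx=2.2,fy=2.2),alpha=1.8,beta=20))
E
```

```text
12.95 [ 0.4046 -0.2704  0.02  ] [ 0.42 -0.92  1.84]
```

View pics/s14z.png

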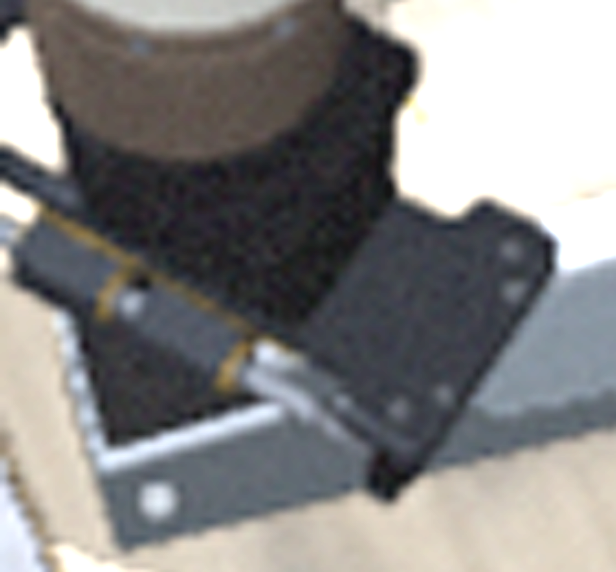

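View pics/side14.png

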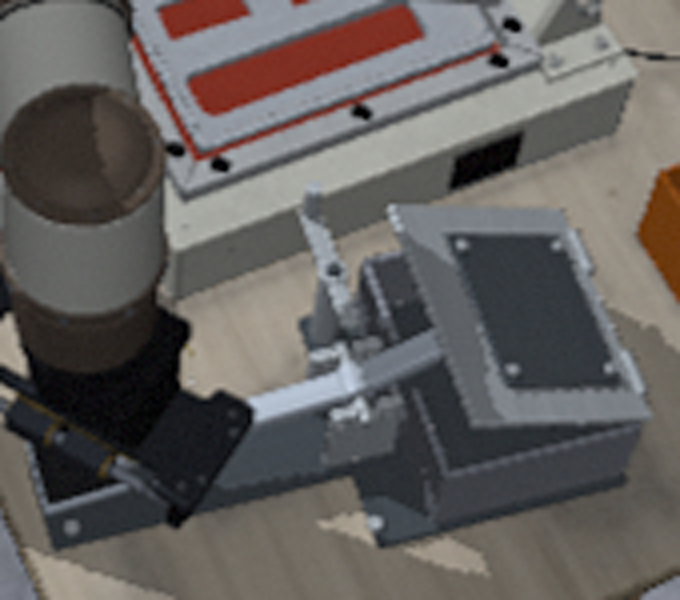

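```bash
python3 - <<'E'
from h import *
pin=np.array([.5797,-.2945]);a=np.radians(-8.2);X=np.array([np.cos(a),np.sin(a)]);Y=np.array([-X[1],X[0]])
for t in(0,.3,.35,.4,.43,.455):
  P=[]
  for y in(.078,-.078):
    x=.160-.138*np.cos(t);z=.081+.138*np.sin(t);P.append(((proj("side",[*(pin+x*X+y*Y),z])-[295,215])*4).round())
  print(t,P)
for th,z in((0,.055),):
  for dx,dy in((-.0245,.022),(-.0245,-.022),(.0245,-.022)):
    print(((proj("side",[*(pin+(-.179+dx)*X+dy*Y),.055])-[295,215])*4).round())
E
```

```text
0 [array([350., 264.]), array([432., 480.])]
0.3 [array([365., 230.]), array([450., 449.])]
0.35 [array([370., 224.]), array([455., 443.])]
0.4 [array([374., 217.]), array([460., 437.])]
0.43 [array([378., 214.]), array([463., 434.])]
0.455 [array([380., 211.]), array([466., 431.])]
[ 32. 444.]
[ 50. 507.]
[127. 487.]
```

The flap corners at (390,207) and (475,425), corrected for the shut-position offset, give a tilt of about 0.44–0.455 rad, so it's practically at the stop. I'll press on gently until the force shows it.

>>> {"op": "drive_tool", "data": {"deltas": [{"dx": 0,"dy": 0,"dz": 0.001,"wx": 0,"wy": 0,"wz": 0},{"dx": 0,"dy": 0,"dz": 0.002,"wx": 0,"wy": 0,"wz": 0},{"dx": 0,"dy": 0,"dz": 0.002,"wx": 0,"wy": 0,"wz": 0}]}}

```text
time_s: 13.25
tcp_pos: [0.4047, -0.2705, 0.0181]
ee_rot: [[-0.83, -0.558, 0.001], [-0.558, 0.83, -0.0], [-0.001, -0.001, -1.0]]
wrist_force: [0.4, -1.3, 2.0]
gripper_width: 0.005
```

>>> {"op": "drive_tool", "data": {"deltas": [{"dx": 0,"dy": 0,"dz": 0.001,"wx": 0,"wy": 0,"wz": 0},{"dx": 0,"dy": 0,"dz": 0.002,"wx": 0,"wy": 0,"wz": 0},{"dx": 0,"dy": 0,"dz": 0.002,"wx": 0,"wy": 0,"wz": 0}]}}

```text
time_s: 13.55
tcp_pos: [0.4049, -0.2706, 0.0172]
ee_rot: [[-0.829, -0.559, 0.001], [-0.559, 0.829, -0.001], [-0.0, -0.001, -1.0]]
wrist_force: [-2.8, 1.3, 11.1]
gripper_width: 0.004
```

The stop is met: 11 N, and the tip now lags the command. One more millimetre to hold it firmly.

>>> {"op": "drive_tool", "data": {"deltas": [{"dx": 0,"dy": 0,"dz": 0.001,"wx": 0,"wy": 0,"wz": 0},{"dx": 0,"dy": 0,"dz": 0.001,"wx": 0,"wy": 0,"wz": 0},{"dx": 0,"dy": 0,"dz": 0.001,"wx": 0,"wy": 0,"wz": 0},{"dx": 0,"dy": 0,"dz": 0.001,"wx": 0,"wy": 0,"wz": 0},{"dx": 0,"dy": 0,"dz": 0.001,"wx": 0,"wy": 0,"wz": 0}]}}

```text
time_s: 14.05
tcp_pos: [0.4049, -0.2706, 0.017]
ee_rot: [[-0.829, -0.559, 0.002], [-0.559, 0.829, -0.001], [-0.001, -0.002, -1.0]]
wrist_force: [-2.8, 3.6, 16.3]
gripper_width: 0.004
```

```bash
python3 z.py 15;python3 - <<'E'
from h import *
import cv2
a=cams.capture("top")[:,:,::-1];cv2.imwrite("pics/topf.png",a)
E
```

```text
14.15 [ 0.4048 -0.2706  0.017 ] [-3.65  2.97 16.81]
```

View pics/side15.png

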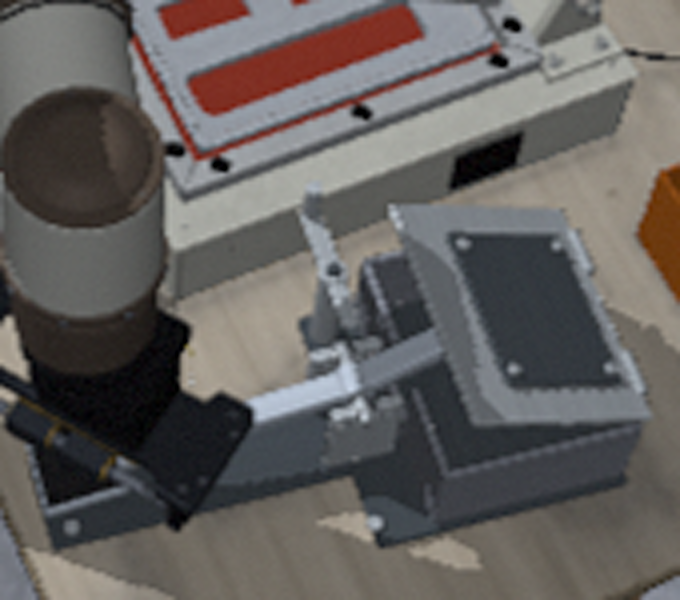

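View pics/topf.png

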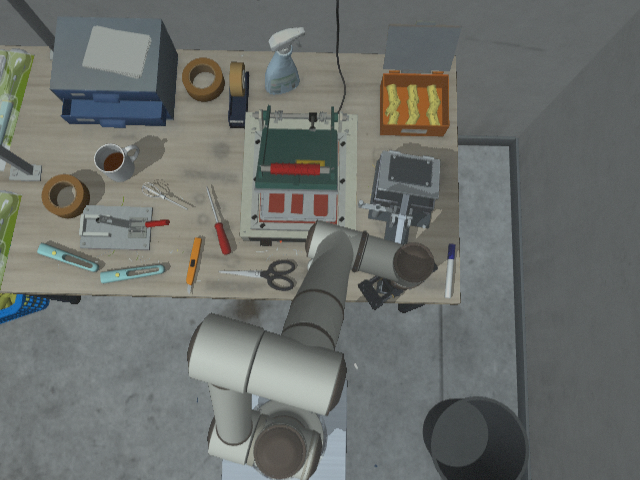

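One last free check: where the contact force acts, from the wrist moment, to make sure the fingertips carry it and not the gripper body.

```bash
python3 - <<'E'
from h import *
s=r.sense();print(s['time_s'],np.round(s['wrist_force'],2),np.round(s['moment'],3),np.round(s['joint_velocities'],2))
F=np.array(s['wrist_force']);M=np.array(s['moment'])
print("offset of line of action if moment about TCP axis pt: x,y =",-M[1]/F[2],M[0]/F[2])
E
```

```text
14.2 [-3.56  3.29 16.65] [1.001 0.642 0.029] [-0.03 -0.02 -0.01  0.09  0.05  0.08]
offset of line of action if moment about TCP axis pt: x,y = -0.038552055193664364 0.06013186009144017
```

The force line lies within about 20 mm of the tool axis, so the closed fingertips on the pad carry it rather than the outer gripper parts. Handing in while holding.

```bash
python3 - <<'E'
from station import ticket
print(ticket.finish_job())
E
```

```text
the job is handed in; nothing more can be done
None
```

The flap is open and I handed the job in at about 14 s of the 38 s, with the fingertips still holding the lever down on its rubber stop.

**What I did**
- **Latch:** I pushed the peg left with closed fingers until the force rose to 17 N. The freed view showed it at about 1.57 rad, its end stop, with the hook clear of the flap. That 17 N pointed more sideways than the push, so a brush against the neighbouring press can't be ruled out. The press looked unmoved afterwards.
- **Lever:** I then pressed the pad centre straight down until the motion stalled.

**Last checks**
- The press force went from about 3 N to 11 N and then held at about 17 N, with the arm no longer moving down.
- The flap's tilt in the side view is about 0.45 rad, against 0.455 expected. The latch is still clear and the lever lies in its stand.
- Marker and box cutter look unmoved. The arm hides the glue bottle in the last picture, so I couldn't check it there.

**What failed or disagreed**
- The first latch push passed over the peg and moved nothing. In the pictures the fingertips end well above the reported TCP. The press heights suggest about 37 mm. I repeated the push 25 mm lower and it worked.
- During the press I measured about 6 N, falling to 2–3 N, below the 4 to 10 N stated. Readings wandered by about 1 N.
- I judged that the fingertips, not the gripper body, carried the load from the wrist moment. Where that sensor sits is my assumption, so this check is rough.

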